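Clear the switch, load the stirrer and throw its lever-lock toggle

ROBOT

A 6-joint arm with a two-finger parallel gripper is mounted at the origin on a cart in front of the work surface, level with it; the furniture and walls round the work are solid. World frame = base frame: x ahead of the robot, y to its left, z up, the work surface at z = 0. Lengths are in m, angles in rad, forces in N, time in s.
With the tool pointing down it reaches from about 0.35 to 0.975 m from the base axis. Payload 17.4 kg.
Tool frame: the origin (TCP) lies midway between the tips of the shut fingers; the grasp point (between the pads) lies 19 mm behind it; z points along the fingers, y is the line along which they close (so a half turn about z gives the same grasp; the last joint's range is limited). The gripper opens to 85 mm and grips with 20 to 120 N. Pads are 22 mm wide; open, the fingers measure 114 mm over their backs; the gripper's body (76 mm by 85 mm) begins 54 mm behind the grasp point. The pads swing forward as they close: fully open they stand 13 mm farther back than shut.
Start: joints at [1.104, 0.116, 1.442, -0, 1.584, -0.038], TCP at [0.281, 0.614, 0.231] pointing down, gripper open.
Joint ranges: [-2.83, 2.83], [-0.83, 2.19], [0.07, 2.5], [-1.14, 4.28], [0.01, 3], [-2.97, 2.97]. Speed limits (rad/s): [1.89, 1.89, 2.22, 3.14, 3.14, 3.14].

INTERFACE

Orientations are given as a unit quaternion [w, x, y, z].
In Python, from bench import read_state, get_image, close_job, outline_of, mark_of gives the robot as it stands.
- The arm moves only by the shell command python3 -m creep 'ROWS'. ROWS is JSON, a list of rows, each a list of 7 numbers: the turn, a rotation vector about the tool's x, y, z in rad, then the shift along the tool's x, y, z in cm, then the finger opening in cm, from 0 to 8.54. In form: [[ax, ay, az, x, y, z, hand], ...]. A call has 1 to 10 rows; each row shifts and turns the commanded pose from where the row before left it, along the tool's axes as they then stand; what a row does not reach is not made up. A row lasts 1/12 s, in which the tool goes at most 41.7 mm and 7.16 degrees, less where a joint would pass 70% of its speed; a pose out of reach is approached as far as the arm can. A call with a gripper value outside its range is refused whole. The fingers move at their own pace and stop on an object; the grip force is fixed at half the most. Time passes only in rows, so rows that do not move let the fingers close. It gives the time, the measured TCP pose, the force, the opening and the grip force at its end, in the units of the state.
- read_state(): the state, without advancing time (a new reading comes with each control period).
- get_image(name): name is "side" or "top" or "wrist"; returns a dict with "pixels" (420x560x3 uint8, blue, green, red), "depth" (420x560 float32, m along the optical axis (not along the pixel's ray), 0 where there is no reading), "fx", "fy", "cx", "cy" (pixels), "position" and "rotation" of the camera in the world. Camera axes: x right, y up, looking along -z (the intrinsics and any distortion apply to the point x, -y, -z); pixel columns grow to the right and rows downward; lengths in m; the calibration is good to about 2 mm. A picture is of the moment at which its call begins.
- close_job(): hands the job in; it is judged then, once.
Trained networks look in a picture, given as the dict that the camera call returned (one of the last four; its "shot" number tells which), for a name from the list of things; names that differ only in an ending like _2 or _b are one class to them, and where a whole thing is asked for, a point or a joint stands for the part that bears it (a point fixed in the world has none). Each returns a list of dicts, best first, with "confidence" (0 to 1); they miss things now and then, are a little off and sometimes report something else, mostly with a low value. They report only what shows in the picture. A call takes as long as a camera call.
- outline_of(picture, thing): "mask" (420x560 bool, what is visible of it).
- mark_of(picture, thing): "at" ([x, y, z] in m, in world coordinates, good to about 4 mm: a listed point, or the origin of a listed thing).
The state is a dict: "clock": time; "joint_pos": joint angles; "dq": joint speeds; "joint_torque": joint torques, N m; "tool_pos": TCP position; "ee_rot": TCP orientation; "ft_force": force on the tool from outside, world axes, zero at the start; "moment": the same for the moment, N m; "grip_width": finger opening in m; "finger_force": force on a finger pad.
Only numpy, scipy, OpenCV 4.12 (cv2) and the standard library are available. Lean on these libraries where they do the work, as an engineer would, in place of code of your own. Each camera call takes 0.05 s, during which the arm holds its last target. There are 200 camera calls.

TASK

Someone has parked the white plastic bottle where the stirrer's switch lever has to swing. Stand that bottle upright in the middle of the stirrer's round plate and let go; then switch on: lift the lever's spring-loaded locking collar, swing the lever all the way over to the other side and let the collar drop home again. Never force the lever past its lock, do not tip the bottle, and leave the timer and the other glassware and bottles standing where they are.

Things in the scene. Friction and masses are not known exactly. Their poses are not given: they have to be found in the camera images.
- switch_box: Fixed grey box, x -65..55, y -50..50 mm, 50 mm high, yaw varies. Origin on the worktop; x = the way the lever must be thrown, y parallel to its hinge, z up. Hinge axis at x = 30, z = 40 mm. Two steel arc cheeks (lock gates, at y -14..-8 and 8..14 mm, 50 mm radius about the hinge, so up to z = 90 mm) stand on top. Small black cable gland at the -x end.
- toggle (a joint): Lever angle, rad: 0 = leaning 0.62 from upright to the box's -x (start), 0.62 = upright, 1.24 = leaning 0.62 to +x (fully thrown, end stop). Steel stem 12 mm thick, 15 mm ball on top, 126 mm long from the hinge. With the collar down in either end notch only about 0.09 rad of play; with it lifted the lever turns lightly, and let go it stays or falls outwards.
- collar (a joint): How far the locking collar is lifted along the stem, m: 0 = down (home; locks the lever at either end), 0.016 = upper stop. A spring pushes it down with 4 N at 0, 8 N at 0.016. Its two feet clear the cheeks when it is lifted 9 mm or more; between the notches it rides on them at about 8 mm.
- collar_grip (a point): Middle of the collar: black ribbed sleeve on the stem, 28 mm diameter, 40 mm long. On the stem's axis, 74 mm from the hinge axis with the collar down; moves with it; its z points outwards along the lever, its y along the hinge. Fingers closing along the hinge (box y), tool straight down, can pinch it and let it pivot between them.
- bottle: Loose white plastic screw-cap bottle, 130 mm high, 62 mm in diameter up to the shoulder, which narrows to a ribbed cap 33 mm in diameter that takes up the top 20 mm. Origin at the centre of its underside, z up; starts upright on the worktop close by the switch box's +x end, in the lever's way. 0.25 to 0.45 kg.
- stirrer: Low white stirrer fixed to the worktop, 124 x 124 mm, with a round plate on top. Origin on the worktop under its centre, z up; a black knob is on its -x side.
- stirrer_plate (a point): Centre of the stirrer's flat round plate, on its top face, 49 mm above the worktop; the plate is 116 mm in diameter.
- dropper: Bystander: small amber dropper bottle, 35 mm in diameter, 104 mm high; origin under its centre.
- small_flask: Bystander: small conical glass flask, 59 mm in diameter, 105 mm high; origin under its centre.
- acid_bottle: Bystander: amber screw-cap bottle, 70 mm in diameter, 155 mm high; origin under its centre.
- timer: Bystander: bench timer lying on its back, 72 x 62 x 20 mm; origin under its centre.

How it is judged:
On the way, in this order (a step that is already met when the one before it is completed fails the run):
1. the bottle stands upright in the middle of the stirrer's plate, let go (horizontal distance between bottle and stirrer_plate below 0.02 m and z of bottle in the frame of stirrer_plate between -0.005 and 0.005 m and angle between bottle's own z axis and vertical below 0.08 rad and contact force between the fingers and bottle below 0.2 N and linear speed of bottle below 0.03 m/s), for 0.2 s.
2. the collar is lifted clear while the lever is still at its starting end (value of joint collar above 0.009 m and value of joint toggle below 0.3 rad), for 0.05 s.
3. the lever lies fully over at the other end and the collar has dropped home (value of joint toggle above 1.1 rad and value of joint collar below 0.003 m), for 0.2 s.
At the end, for the whole second after the job is handed in: The bottle stands upright on the stirrer's plate, its centre within 20 mm of the plate's, at rest and released; the lever is over at the far end (joint above 1.1 rad) with its collar down (within 3 mm of home), released (all of step 1 and all of step 3 and contact force between the fingers and switch_box below 0.2 N); the robot touches nothing.
It fails at once if the lever is forced past its lock with the collar down (value of joint toggle between 0.3 and 0.9 rad and value of joint collar below 0.004 m).
It fails at once if the bottle is tipped (angle between bottle's own z axis and vertical above 0.7 rad).
It fails at once if the timer, the small flask or another bottle is pushed over or away by more than 30 mm (distance of any of dropper, small_flask, timer, acid_bottle from where it was at the start of the episode above 0.03 m or angle between any of dropper, small_flask, timer, acid_bottle's own z axis and vertical above 0.5 rad).
It also fails if it takes over 59 s, if anything falls off the work surface, if the arm or the gripper's body presses on something with over 40 N, if the wrist force passes 120 N, or if a joint passes its speed limit or range.

## Working session

There is one attempt and no reset: what is moved stays moved. The work goes in short steps, Python scripts to look and compute and a shell command to move; the robot and the scene stay as the last step left them, time stands still between calls to the robot, and variables do not carry over. Pictures are saved under pics/ and viewed, at most 10 in all, crops included, and the job is handed in when it is done.

```bash
mkdir -p pics
cat > h.py <<'E'
import numpy as np, cv2
from bench import *
from scipy.spatial.transform import Rotation as R
def proj(p,P):
    Rm=np.array(p["rotation"]); 
    if Rm.size==4: Rm=R.from_quat(Rm,scalar_first=True).as_matrix()
    c=Rm.T@(np.array(P)-p["position"]); return p["cx"]+p["fx"]*c[0]/-c[2], p["cy"]-p["fy"]*c[1]/-c[2]
def cloud(p):
    Rm=np.array(p["rotation"])
    if Rm.size==4: Rm=R.from_quat(Rm,scalar_first=True).as_matrix()
    v,u=np.mgrid[:420,:560]; d=p["depth"]
    c=np.stack([(u-p["cx"])/p["fx"]*d,-(v-p["cy"])/p["fy"]*d,-d],-1)
    return c@Rm.T+p["position"]
E
python3 - <<'E'
from h import *
ps={n:get_image(n) for n in("side","top")}
for n,p in ps.items():
    cv2.imwrite(f"pics/{n}0.png",p["pixels"])
    for t in "switch_box collar_grip bottle stirrer stirrer_plate dropper small_flask acid_bottle timer".split():
        for m in mark_of(p,t)[:2]: print(n,t,np.round(m["at"],3),round(m["confidence"],2),np.round(proj(p,m["at"])))
print(read_state()); print({k:v for k,v in p.items() if k not in("pixels","depth")})
E
```

```text
side switch_box [ 0.449 -0.324  0.004] 0.72 [326. 258.]
side collar_grip [ 0.442 -0.32   0.105] 0.47 [326. 237.]
side bottle [ 0.531 -0.375 -0.003] 0.82 [358. 250.]
side bottle [ 0.441 -0.32   0.104] 0.61 [326. 238.]
side stirrer [ 0.598 -0.03   0.002] 0.82 [277. 177.]
side stirrer [ 0.379 -0.422  0.002] 0.69 [342. 297.]
side stirrer_plate [ 0.596 -0.028  0.051] 0.61 [276. 166.]
side dropper [ 0.555 -0.268  0.004] 0.82 [332. 224.]
side small_flask [ 0.38  -0.421  0.001] 0.62 [342. 297.]
side acid_bottle [ 0.466  0.224 -0.   ] 0.77 [189. 165.]
side timer [ 0.475 -0.478 -0.001] 0.87 [381. 284.]
top switch_box [ 0.448 -0.32  -0.001] 0.9 [350. 242.]
top collar_grip [ 0.439 -0.318  0.103] 0.5 [357. 239.]
top bottle [ 0.529 -0.38   0.003] 0.73 [375. 215.]
top stirrer [ 0.593 -0.026 -0.002] 0.71 [251. 178.]
top stirrer_plate [ 0.59  -0.029  0.049] 0.67 [251. 173.]
top dropper [ 0.557 -0.266  0.003] 0.68 [335. 200.]
top small_flask [ 0.382 -0.422 -0.001] 0.61 [386. 271.]
top acid_bottle [ 0.469  0.221 -0.004] 0.56 [157. 209.]
{'clock': 1.0, 'joint_pos': array([ 1.10419662e+00,  1.15958772e-0
[... 172 characters left out ...]
9966]), 'joint_torque': array([ 1.04922437e-03, -7.31766200e+01, -6.32655358e+01,  3.27039072e-05,
        5.11958133e-04, -9.27077986e-05]), 'tool_pos': array([0.28068047, 0.61390607, 0.23135947]), 'ee_rot': array([3.02498434e-05, 2.12769004e-01, 9.77102527e-01, 5.05119176e-05]), 'ft_force': array([0.37771407, 0.59746475, 0.15990785]), 'moment': array([ 0.00116888,  0.02180717, -0.05805777]), 'finger_force': 0.0, 'grip_width': 0.08553266243180495}
{'fx': 393.10067593853427, 'fy': 393.10067593853427, 'cx': 274.2769067680468, 'cy': 212.20862843264095, 'position': array([ 0.27814264, -0.14114823,  1.06163941]), 'rotation': array([ 0.74812441,  0.08109122, -0.06674793, -0.65519371]), 'shot': 2}
```

Run:
```python
import cv2
for n,(x0,y0,x1,y1) in dict(top0=(230,130,430,280),side0=(240,130,440,330)).items():
    im=cv2.imread(f"pics/{n}.png")[y0:y1,x0:x1]; s=min(800/(x1-x0),600/(y1-y0))
    cv2.imwrite(f"pics/{n}c.png",cv2.resize(im,None,fx=s,fy=s,interpolation=2))
```

```text
(no output)
```

View pics/top0c.png

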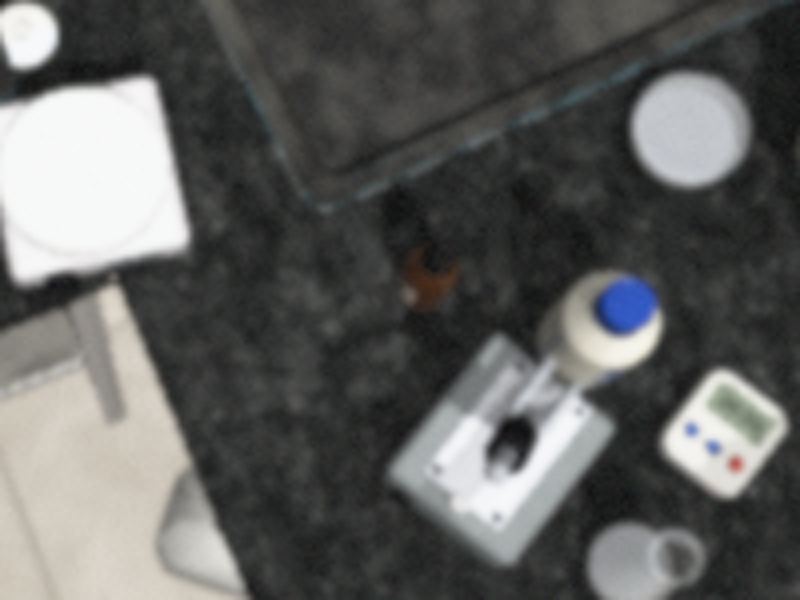

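View pics/side0c.png

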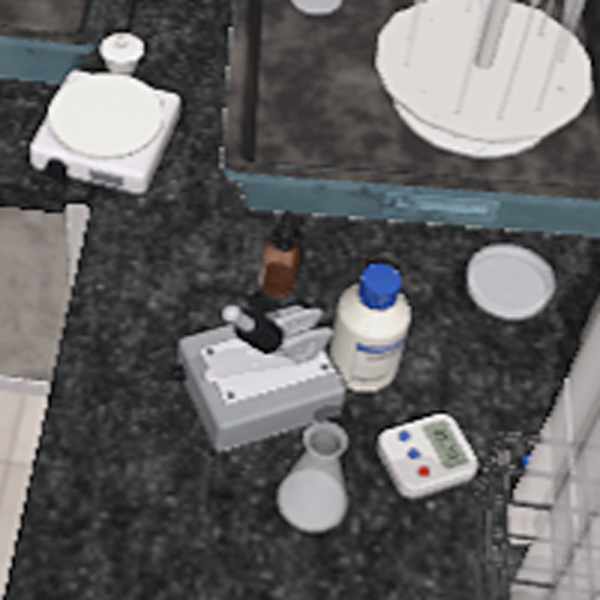

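The crops show the box at about (500,450) in the top crop, with its lever leaning away from the bottle. The blue-capped bottle is at (615,310), the dropper at (430,275) and the stirrer at (90,180). Next I'll measure the box yaw, the bottle profile and the obstacle heights.

Run:
```python
from h import *
for n in("top","side"):
    p=get_image(n); C=cloud(p)
    m=outline_of(p,"switch_box")[0]["mask"]&(p["depth"]>0)
    q=C[m]; q=q[(q[:,2]>.044)&(q[:,2]<.056)]
    r=cv2.minAreaRect(q[:,:2].astype(np.float32)*1000); print(n,"box",r,len(q))
    for t in("bottle","stirrer"):
        q=C[outline_of(p,t)[0]["mask"]&(p["depth"]>0)]
        if t=="stirrer":
            q=q[(q[:,2]>.035)&(q[:,2]<.06)];print("stir",q.mean(0),np.median(q[:,2]),cv2.minAreaRect(q[:,:2].astype(np.float32)*1000));continue
        k=q[(q[:,2]>.124)&(q[:,2]<.14)]; print("cap",k.mean(0),k.max(0),k.min(0))
        for z in np.arange(.03,.13,.01):
            s=q[abs(q[:,2]-z)<.004]
            if len(s)>4:
                a=(s-p["position"])[:,:2]; d=a.mean(0)/np.linalg.norm(a.mean(0)); e=a@[-d[1],d[0]]; print(round(z,2),round(np.ptp(e)*1000),end="; ")
        print()
    X=C.reshape(-1,3); w=(X[:,0]>.45)&(X[:,0]<.7)&(X[:,1]>-.45)&(X[:,1]<.05)
    for y in np.arange(-.45,.05,.05): 
        s=X[(X[:,0]>.42)&(X[:,0]<.70)&(abs(X[:,1]-y-.025)<.025)]; print(round(y,2),np.round([s[abs(s[:,0]-x-.02)<.02,2].max(initial=-1) for x in np.arange(.42,.7,.04)],2))
```

```text
top box ((444.45709228515625, -329.9853210449219), (34.19911193847656, 17.98102378845215), 51.86614227294922) 8
cap [ 0.52612048 -0.37908061  0.12835996] [ 0.54262835 -0.36373756  0.13269044] [ 0.51089532 -0.39562567  0.12465072]
0.03 54; 0.04 50; 0.05 59; 0.06 54; 0.07 61; 0.08 61; 0.09 57; 0.1 44; 0.11 32; 0.12 31; 
stir [ 0.58810035 -0.02880751  0.04612427] 0.04770601651238626 ((590.6336059570312, -28.086090087890625), (120.38571166992188, 121.11430358886719), 20.021587371826172)
-0.45 [0.02 0.02 0.1  0.   0.01 0.02 0.02]
-0.4 [0.05 0.09 0.13 0.13 0.   0.   0.09]
-0.35 [0.14 0.09 0.09 0.01 0.01 0.09 0.09]
-0.3 [0.06 0.05 0.05 0.1  0.09 0.09 0.09]
-0.25 [0.01 0.   0.   0.01 0.09 0.09 0.02]
-0.2 [0.01 0.   0.   0.09 0.09 0.09 0.01]
-0.15 [0.   0.01 0.   0.04 0.01 0.09 0.09]
-0.1 [-0.62  0.    0.04  0.05  0.05  0.05  0.04]
-0.05 [-0.83 -0.84  0.05  0.05  0.05  0.05  0.04]
-0.0 [-0.83  0.    0.04  0.05  0.09  0.09  0.09]
side box ((440.6179504394531, -323.968017578125), (102.37909698486328, 118.8475112915039), 58.851383209228516) 1116
cap [ 0.52450503 -0.37947056  0.1290137 ] [ 0.54254512 -0.36436728  0.13323719] [ 0.51016137 -0.39505603  0.12428871]
0.03 56; 0.04 61; 0.05 55; 0.06 59; 0.07 61; 0.08 60; 0.09 58; 0.1 45; 0.11 33; 0.12 32; 
stir [ 0.5854058  -0.03347476  0.04606046] 0.047705776854731374 ((586.471923828125, -29.519393920898438), (133.50558471679688, 120.7914047241211), 20.952579498291016)
-0.45 [0.02 0.02 0.1  0.09 0.01 0.02 0.02]
-0.4 [0.09 0.09 0.13 0.13 0.   0.01 0.09]
-0.35 [0.13 0.09 0.09 0.   0.01 0.09 0.09]
-0.3 [0.06 0.05 0.06 0.11 0.09 0.09 0.09]
-0.25 [0.   0.01 0.01 0.09 0.1  0.09 0.01]
-0.2 [0.   0.01 0.   0.09 0.09 0.09 0.06]
-0.15 [0.01 0.   0.01 0.04 0.01 0.09 0.09]
-0.1 [-0.01  0.    0.05  0.05  0.05  0.05  0.04]
-0.05 [-1.   -1.    0.05  0.05  0.05  0.05  0.04]
-0.0 [-0.84  0.    0.04  0.06  0.09  0.09  0.09]
```

Box yaw is about -31°, the bottle is at (0.526,-0.379) and the plate at (0.590,-0.028). I'll move above the bottle with the fingers closing along box y.

```bash
python3 -m creep '[[0,0,0.112,0,0,0,8.54],[0,0,0,-2.4,-2.4,0,8.54],[0,0,0,-2.4,-2.4,0,8.54],[0,0,0,-2.4,-2.4,0,8.54],[0,0,0,-2.4,-2.4,0,8.54],[0,0,0,-2.4,-2.4,0,8.54],[0,0,0,-2.4,-2.4,0,8.54],[0,0,0,-2.4,-2.4,0,8.54],[0,0,0,-2.4,-2.4,0,8.54],[0,0,0,-2.4,-2.4,0,8.54]]'
python3 -m creep '[[0,0,0,-2.4,-2.4,0,8.54],[0,0,0,-2.4,-2.4,0,8.54],[0,0,0,-2.4,-2.4,0,8.54],[0,0,0,-2.4,-2.4,0,8.54],[0,0,0,-2.4,-2.4,0,8.54],[0,0,0,-2.4,-2.4,0,8.54],[0,0,0,-2.4,-2.4,0,8.54],[0,0,0,-2.4,-2.4,0,8.54],[0,0,0,-2.4,-2.4,0,8.54],[0,0,0,0,0,0,8.54]]'
cat >> h.py <<'E'
def to(P):
    s=read_state(); M=R.from_quat(s["ee_rot"],scalar_first=True)
    print("t",round(s["clock"],2),"pos",np.round(s["tool_pos"],4),"yangle",np.degrees(np.arctan2(*M.as_matrix()[[1,0],1])).round(2),"zax",M.as_matrix()[:,2].round(3),"shift cm",np.round(M.inv().apply(np.array(P)-s["tool_pos"])*100,2))
E
python3 -c "
from h import *
to([.526,-.379,.231])"
```

```text
clock: 2.23
tool_pos: [0.3546, 0.316, 0.2314]
ee_rot: [0.0, 0.267, 0.964, 0.0]
ft_force: [0.7, -0.8, 0.1]
grip_width: 0.0854
finger_force: 0.0
clock: 3.07
tool_pos: [0.4292, 0.0168, 0.2313]
ee_rot: [0.0, 0.269, 0.963, -0.001]
ft_force: [-0.1, 0.3, 0.1]
grip_width: 0.0851
finger_force: 0.0
t 3.07 pos [0.4292 0.0168 0.2313] yangle 58.77 zax [ 0.    -0.001 -1.   ] shift cm [-28.79 -28.82   0.09]
```

```bash
python3 -m creep '[[0,0,0,-2.4,-2.4,0,8.54],[0,0,0,-2.4,-2.4,0,8.54],[0,0,0,-2.4,-2.4,0,8.54],[0,0,0,-2.4,-2.4,0,8.54],[0,0,0,-2.4,-2.4,0,8.54],[0,0,0,-2.4,-2.4,0,8.54],[0,0,0,-2.4,-2.4,0,8.54],[0,0,0,-2.4,-2.4,0,8.54],[0,0,0,-2.4,-2.4,0,8.54],[0,0,0,0,0,0,8.54]]'
python3 -m creep '[[0,0,0,-2.4,-2.4,0,8.54],[0,0,0,-2.4,-2.4,0,8.54],[0,0,0,-1.2,-1.2,0,8.54],[0,0,0,0,0,0,8.54],[0,0,0,0,0,0,8.54]]'
python3 - <<'E'
from h import *
to([.526,-.379,.07])
for n in("top","side","wrist"):
    p=get_image(n); C=cloud(p); print(n)
    if n=="wrist": cv2.imwrite("pics/w1.png",p["pixels"])
    for t in "switch_box collar_grip bottle".split():
        for m in mark_of(p,t)[:1]: print(t,np.round(m["at"],3),round(m["confidence"],2))
    for o in outline_of(p,"switch_box")[:2]:
        q=C[o["mask"]&(p["depth"]>0)]; q=q[(q[:,2]>.044)&(q[:,2]<.056)]
        if len(q)>50: print("box",cv2.minAreaRect(q[:,:2].astype(np.float32)*1000),len(q))
E
```

```text
clock: 3.9
tool_pos: [0.503, -0.2794, 0.2304]
ee_rot: [-0.0, 0.268, 0.963, -0.0]
ft_force: [0.0, -0.0, -0.7]
grip_width: 0.0854
finger_force: 0.0
clock: 4.32
tool_pos: [0.5231, -0.3577, 0.2308]
ee_rot: [-0.0, 0.268, 0.964, 0.0]
ft_force: [-0.6, -0.1, -0.1]
grip_width: 0.0854
finger_force: 0.0
t 4.32 pos [ 0.5231 -0.3577  0.2308] yangle 58.97 zax [-0.001  0.001 -1.   ] shift cm [-1.36 -1.68 16.08]
top
side
switch_box [ 0.447 -0.326  0.003] 0.95
collar_grip [ 0.444 -0.319  0.103] 0.57
bottle [ 0.53  -0.377 -0.001] 0.93
box ((441.154541015625, -324.6218566894531), (102.4297866821289, 120.39482879638672), 58.07456970214844) 1117
wrist
switch_box [ 0.445 -0.329 -0.001] 0.72
collar_grip [ 0.48 -0.48 -0.  ] 0.73
bottle [ 0.528 -0.381  0.002] 0.65
box ((579.5987548828125, -77.83943176269531), (13.451830863952637, 70.26708221435547), 74.61975860595703) 677
box ((442.3923034667969, -324.898681640625), (99.94965362548828, 119.79121398925781), 58.149635314941406) 9314
```

View pics/w1.png

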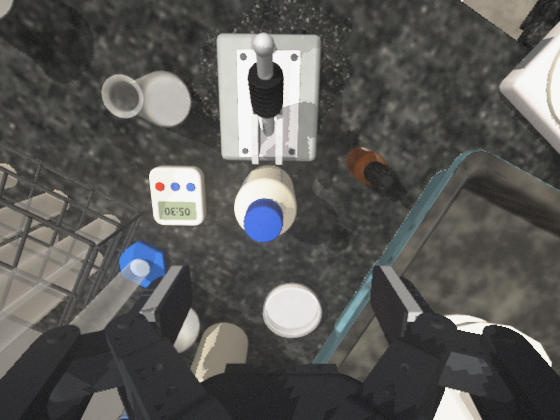

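The wrist view shows the bottle (265,200) just past the box's +x end, in line with the lever (265,90). The timer and dropper are clear of the finger paths. Box yaw refines to -31.9°. I'll descend and grip.

```bash
python3 -m creep '[[0,0,0,-1.4,-1.7,0,8.54],[0,0,0,0,0,3,8.54],[0,0,0,0,0,3,8.54],[0,0,0,0,0,3,8.54],[0,0,0,0,0,2.5,8.54],[0,0,0,0,0,2,8.54],[0,0,0,0,0,2,8.54],[0,0,0,0,0,1.3,8.54],[0,0,0,0,0,0,8.54]]'
python3 -m creep '[[0,0,0,0,0,0,5],[0,0,0,0,0,0,5],[0,0,0,0,0,0,5],[0,0,0,0,0,0,5],[0,0,0,0,0,0,5],[0,0,0,0,0,0,5]]'
python3 -c "
from h import *
to([.526,-.379,.063])"
```

```text
clock: 5.82
tool_pos: [0.5253, -0.3786, 0.0602]
ee_rot: [-0.002, 0.267, 0.964, 0.001]
ft_force: [-0.1, -0.1, -0.5]
grip_width: 0.0853
finger_force: 0.0
clock: 6.32
tool_pos: [0.5273, -0.3799, 0.0655]
ee_rot: [0.002, 0.267, 0.964, -0.001]
ft_force: [1.4, 0.8, 7.1]
grip_width: 0.0591
finger_force: 66.0
t 6.32 pos [ 0.5273 -0.3799  0.0655] yangle 59.01 zax [ 0.003 -0.002 -1.   ] shift cm [0.16 0.01 0.25]
```

```bash
python3 -m creep '[[0,0,0,0,0,-1,5],[0,0,0,0,0,-2,5],[0,0,0,0,0,0,5]]'
python3 - <<'E'
from h import *
p=get_image("side"); C=cloud(p)
q=C[outline_of(p,"bottle")[0]["mask"]&(p["depth"]>0)]
print(q.min(0),q.max(0),[np.round(m["at"],3) for m in mark_of(p,"bottle")]); print(read_state()["grip_width"],read_state()["finger_force"],read_state()["tool_pos"])
cv2.imwrite("pics/s2.png",cv2.resize(p["pixels"][150:310,260:450],None,fx=3,fy=3))
E
```

```text
clock: 6.57
tool_pos: [0.5275, -0.3802, 0.0977]
ee_rot: [0.002, 0.267, 0.964, -0.001]
ft_force: [0.9, -0.2, -2.0]
grip_width: 0.0587
finger_force: 65.9
[ 0.49539618 -0.41220646 -0.00369254] [ 0.60214978 -0.31402207  0.16461845] [array([ 0.531, -0.378,  0.028])]
0.059177799549458385 65.84452015464194 [ 0.52630807 -0.37931405  0.09313073]
```

View pics/s2.png

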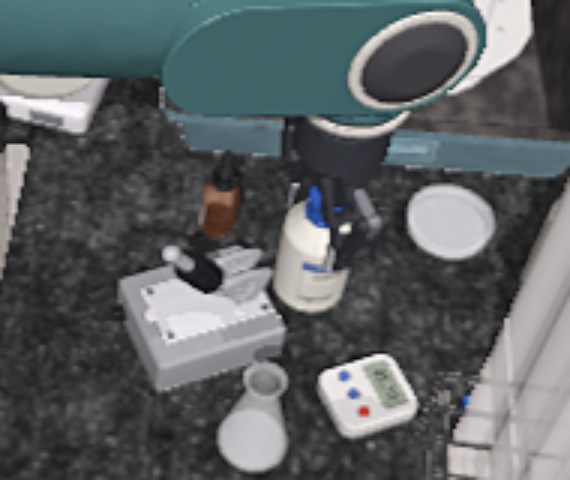

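The side view shows the bottle hanging upright in the fingers at (315,270), clear of the box. I'll lift it and carry it over.

```bash
python3 -m creep '[[0,0,0,0,0,-2,5],[0,0,0,0,0,-3,5],[0,0,0,0,0,-3,5],[0,0,0,0,0,-3,5],[0,0,0,0,0,-1.5,5],[0,0,0,0.5,1.4,0,5],[0,0,0,1,2.7,0,5],[0,0,0,1,2.7,0,5],[0,0,0,1,2.7,0,5],[0,0,0,1,2.7,0,5]]'
python3 -m creep '[[0,0,0,1,2.7,0,5],[0,0,0,1,2.7,0,5],[0,0,0,1,2.7,0,5],[0,0,0,1,2.7,0,5],[0,0,0,1,2.7,0,5],[0,0,0,1,2.7,0,5],[0,0,0,0.9,2.4,0,5],[0,0,0,0.4,1.2,0,5],[0,0,0,0,0,0,5],[0,0,0,0,0,0,5]]'
python3 - <<'E'
from h import *
p=get_image("wrist"); print([(np.round(m["at"],3),m["confidence"]) for m in mark_of(p,"stirrer_plate")+mark_of(p,"stirrer")+mark_of(p,"bottle")])
for i in range(3): to([.590,-.028,.113]); get_image("side")
p=get_image("side"); print([(np.round(m["at"],3),m["confidence"]) for m in mark_of(p,"stirrer_plate")+mark_of(p,"stirrer")+mark_of(p,"bottle")])
E
```

```text
clock: 7.55
tool_pos: [0.5502, -0.2497, 0.2158]
ee_rot: [-0.001, 0.267, 0.964, 0.0]
ft_force: [1.7, -0.7, -3.3]
grip_width: 0.0589
finger_force: 66.5
clock: 8.38
tool_pos: [0.5896, -0.0438, 0.2168]
ee_rot: [-0.001, 0.266, 0.964, -0.0]
ft_force: [-1.1, -0.2, -2.8]
grip_width: 0.0587
finger_force: 66.5
[(array([ 0.589, -0.022,  0.051]), 0.92), (array([ 0.592, -0.044,  0.152]), 0.33), (array([ 0.593, -0.024,  0.005]), 0.83), (array([ 0.591, -0.043,  0.15 ]), 0.64), (array([ 0.588, -0.028,  0.047]), 0.34)]
t 8.58 pos [ 0.5898 -0.0452  0.2179] yangle 58.95 zax [-0. -0. -1.] shift cm [ 0.86  1.49 10.49]
t 8.63 pos [ 0.5898 -0.0452  0.2181] yangle 58.95 zax [-0. -0. -1.] shift cm [ 0.87  1.48 10.5 ]
t 8.68 pos [ 0.5898 -0.045   0.2181] yangle 58.95 zax [-0. -0. -1.] shift cm [ 0.86  1.47 10.51]
[(array([ 0.596, -0.027,  0.051]), 0.7), (array([ 0.597, -0.029,  0.002]), 0.97), (array([ 0.477, -0.476,  0.001]), 0.26), (array([ 0.598, -0.043,  0.152]), 0.94)]
```

```bash
python3 -m creep '[[0,0,0,0.9,1.6,0,5],[0,0,0,0,0,2.5,5],[0,0,0,0,0,2.5,5],[0,0,0,0,0,2,5],[0,0,0,0,0,1.5,5],[0,0,0,0,0,0.9,5],[0,0,0,0,0,0,5],[0,0,0,0,0,0,5]]'
for i in 1; do python3 - <<'E'
from h import *
p=get_image("side"); C=cloud(p); to([.590,-.027,.116])
print([(np.round(m["at"],3),m["confidence"]) for m in mark_of(p,"stirrer_plate")+mark_of(p,"bottle")])
E
done
```

```text
clock: 9.6
tool_pos: [0.5906, -0.026, 0.1247]
ee_rot: [0.0, 0.267, 0.964, 0.0]
ft_force: [0.1, -0.6, -3.7]
grip_width: 0.0586
finger_force: 66.5
t 9.65 pos [ 0.5909 -0.026   0.1254] yangle 59.01 zax [ 0.001 -0.    -1.   ] shift cm [ 0.03 -0.13  0.94]
[(array([ 0.596, -0.027,  0.05 ]), 0.86), (array([ 0.596, -0.026,  0.057]), 0.66)]
```

```bash
python3 -m creep '[[0,0,0,0,0,0.3,5],[0,0,0,0,0,0.2,5],[0,0,0,0,0,0,5]]'; python3 -m creep '[[0,0,0,0,0,0.2,5],[0,0,0,0,0,0,5]]';  python3 -m creep '[[0,0,0,0,0,0.1,5],[0,0,0,0,0,0,5]]'
```

```text
clock: 10.0
tool_pos: [0.5904, -0.0259, 0.119]
ee_rot: [-0.0, 0.267, 0.964, -0.0]
ft_force: [0.1, -0.0, -3.5]
grip_width: 0.0587
finger_force: 66.5
clock: 10.17
tool_pos: [0.5904, -0.0259, 0.117]
ee_rot: [-0.0, 0.267, 0.964, -0.0]
ft_force: [-0.8, -0.4, -3.3]
grip_width: 0.0588
finger_force: 66.5
clock: 10.33
tool_pos: [0.5905, -0.0259, 0.1162]
ee_rot: [-0.0, 0.267, 0.964, -0.0]
ft_force: [0.7, -0.0, -3.6]
grip_width: 0.0593
finger_force: 66.5
```

Not in contact yet (force z is still minus the bottle's weight).

```bash
python3 -m creep '[[0,0,0,0,0,0.1,5],[0,0,0,0,0,0,5]]' | grep -E "tool|ft"; python3 -m creep '[[0,0,0,0,0,0.1,5],[0,0,0,0,0,0,5]]'| grep -E "tool|ft"; python3 -m creep '[[0,0,0,0,0,0.1,5],[0,0,0,0,0,0,5]]'| grep -E "tool|ft"
```

```text
tool_pos: [0.5904, -0.0259, 0.1151]
ft_force: [-0.2, -0.8, -4.1]
tool_pos: [0.5906, -0.0259, 0.1146]
ft_force: [-1.3, 0.7, -0.7]
tool_pos: [0.5908, -0.026, 0.1145]
ft_force: [-4.2, 1.2, 7.9]
```

```bash
python3 -m creep '[[0,0,0,0,0,-0.1,6.5],[0,0,0,0,0,0,7.5],[0,0,0,0,0,0,8.54],[0,0,0,0,0,0,8.54],[0,0,0,0,0,0,8.54],[0,0,0,0,0,-1,8.54],[0,0,0,0,0,-2,8.54],[0,0,0,0,0,-3,8.54],[0,0,0,0,0,-3,8.54],[0,0,0,0,0,-3,8.54]]'
python3 - <<'E'
from h import *
p=get_image("wrist"); to([.45,-.32,.25])
cv2.imwrite("pics/w3.png",p["pixels"])
for n in("wrist","side"):
    p=get_image(n);C=cloud(p)
    print([(np.round(m["at"],3),m["confidence"]) for m in mark_of(p,"stirrer_plate")+mark_of(p,"bottle")])
    q=C[outline_of(p,"bottle")[0]["mask"]&(p["depth"]>0)]; k=q[q[:,2]>.173]; print("cap",(k.max(0)+k.min(0))/2,k.max(0))
E
```

```text
clock: 11.67
tool_pos: [0.5902, -0.0259, 0.2364]
ee_rot: [0.0, 0.267, 0.964, 0.0]
ft_force: [-0.4, -0.4, 0.7]
grip_width: 0.0853
finger_force: 0.0
t 11.72 pos [ 0.5917 -0.026   0.2433] yangle 59.02 zax [ 0.008 -0.001 -1.   ] shift cm [ -2.99 -32.5   -0.76]
[(array([ 0.59 , -0.025,  0.052]), 0.97)]
cap [ 0.59055197 -0.02616079  0.17698164] [ 0.6070962  -0.00950087  0.18080776]
[(array([ 0.596, -0.026,  0.05 ]), 0.6), (array([ 0.596, -0.022,  0.048]), 0.65)]
cap [ 0.58992081 -0.02505393  0.1781898 ] [ 0.60592068 -0.00907774  0.18297073]
```

View pics/w3.png

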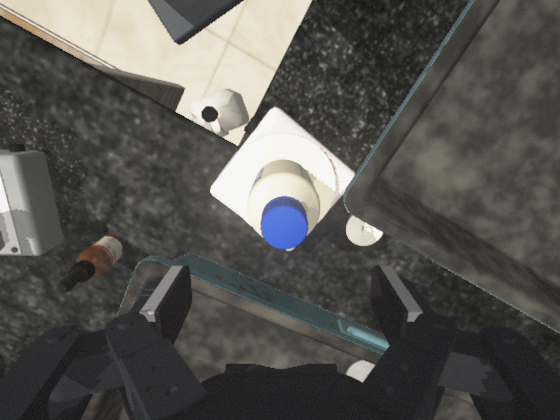

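The wrist view shows the bottle upright and centred on the plate at (285,190). The cap centre is within 2 mm of the plate centre. Now the lever.

```bash
python3 -m creep '[[0,0,0.015,-0.2,-1.7,0,8.54],[0,0,0,-0.2,-3.3,0,7],[0,0,0,-0.2,-3.3,0,7],[0,0,0,-0.2,-3.3,0,7],[0,0,0,-0.2,-3.3,0,7],[0,0,0,-0.2,-3.3,0,7],[0,0,0,-0.2,-3.3,0,7],[0,0,0,-0.2,-3.3,0,7],[0,0,0,-0.2,-3.3,0,7],[0,0,0,-0.1,-2.5,0,7]]'
python3 -m creep '[[0,0,0,0,-1.2,0,7],[0,0,0,0,0,0,7],[0,0,0,0,0,0,7]]'
python3 - <<'E'
from h import *
bx=np.array([.8494,-.5277]);by=np.array([.5277,.8494]);o=np.array([.4466,-.3275])
to([*(o-.013*bx),.081])
p=get_image("wrist");C=cloud(p); cv2.imwrite("pics/w4.png",p["pixels"])
print([(np.round(m["at"],3),m["confidence"]) for m in mark_of(p,"collar_grip")+mark_of(p,"switch_box")])
for o_ in outline_of(p,"switch_box")[:2]:
    q=C[o_["mask"]&(p["depth"]>0)]; f=q[(q[:,2]>.044)&(q[:,2]<.056)]
    if len(f)>50: print("box",cv2.minAreaRect(f[:,:2].astype(np.float32)*1000),len(f))
X=C[(p["depth"]>0)]; d=X[:,:2]-o; b=np.c_[d@bx,d@by,X[:,2]]*1000
b=b[(abs(b[:,1])<30)&(b[:,0]>-70)&(b[:,0]<40)]
for z in range(90,150,8):
    s=b[abs(b[:,2]-z)<3]; 
    if len(s)>3: print(z,len(s),s.min(0).round(),s.max(0).round())
E
```

```text
clock: 12.95
tool_pos: [0.444, -0.2977, 0.2338]
ee_rot: [-0.0, 0.275, 0.962, -0.0]
ft_force: [0.1, 0.1, 0.0]
grip_width: 0.0696
finger_force: 0.0
clock: 13.2
tool_pos: [0.439, -0.3061, 0.2339]
ee_rot: [-0.0, 0.275, 0.961, 0.0]
ft_force: [-0.7, 0.3, 0.4]
grip_width: 0.07
finger_force: 0.0
t 13.2 pos [ 0.439  -0.3061  0.2339] yangle 58.09 zax [-0.     0.001 -1.   ] shift cm [-0.49 -1.43 15.29]
[(array([ 0.437, -0.32 ,  0.101]), 0.84), (array([ 0.45 , -0.326, -0.002]), 0.87)]
box ((442.01324462890625, -324.609375), (100.15894317626953, 118.6609115600586), 58.585906982421875) 7779
90 335 [ -2. -14.  87.] [40. 13. 93.]
98 58 [-10. -13.  95.] [  8.  14. 101.]
106 63 [-32. -14. 103.] [  2.  14. 109.]
114 254 [-30. -14. 111.] [ -3.  14. 117.]
122 234 [-29. -12. 119.] [ -9.  12. 125.]
130 36 [-32.  -6. 127.] [-25.   6. 133.]
138 78 [-47.  -7. 135.] [-30.   7. 141.]
146 109 [-44.  -4. 143.] [-34.   5. 146.]
```

View pics/w4.png

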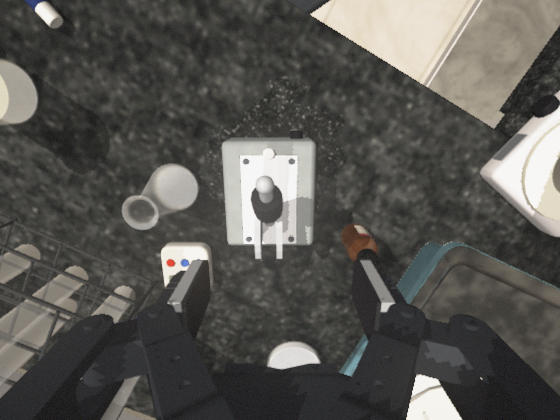

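The wrist view shows the lever and collar at (267,200), centred on the box, with nothing near the finger paths. I'll descend on the collar.

```bash
python3 -m creep '[[0,0,0,-0.5,-1.4,0,7],[0,0,0,0,0,3,7],[0,0,0,0,0,3,7],[0,0,0,0,0,3,6],[0,0,0,0,0,2.5,6],[0,0,0,0,0,2,6],[0,0,0,0,0,1.2,6],[0,0,0,0,0,0.5,6],[0,0,0,0,0,0,6],[0,0,0,0,0,0,6]]'
python3 -c "
from h import *
to([.4356,-.3206,.082])"
```

```text
clock: 14.23
tool_pos: [0.4364, -0.321, 0.0834]
ee_rot: [0.001, 0.274, 0.962, -0.0]
ft_force: [0.3, -0.5, 0.7]
grip_width: 0.0603
finger_force: 0.0
t 14.23 pos [ 0.4364 -0.321   0.0834] yangle 58.17 zax [ 0.001 -0.001 -1.   ] shift cm [ 0.09 -0.01  0.14]
```

```bash
python3 -m creep '[[0,0,0,0,0,0.1,2],[0,0,0,0,0,0,2],[0,0,0,0,0,0,2],[0,0,0,0,0,0,2],[0,0,0,0,0,0,2],[0,0,0,0,0,0,2],[0,0,0,0,0,0,2],[0,0,0,0,0,0,2]]'
```

```text
clock: 14.9
tool_pos: [0.4367, -0.3203, 0.0826]
ee_rot: [0.001, 0.274, 0.962, 0.0]
ft_force: [1.7, 8.4, 8.5]
grip_width: 0.0266
finger_force: 58.7
```

```bash
python3 -m creep '[[0,0,0,0.25,0,-0.35,2],[0,0,0,0.25,0,-0.35,2],[0,0,0,0.25,0,-0.35,2],[0,0,0,0,0,0,2],[0,0,0,0,0,0,2],[0,0,0,0,0,0,2]]'
python3 - <<'E'
from h import *
to([.4356,-.3206,.082])
p=get_image("side"); print([(np.round(m["at"],3),m["confidence"]) for m in mark_of(p,"collar_grip")])
E
```

```text
clock: 15.4
tool_pos: [0.4306, -0.3165, 0.0924]
ee_rot: [0.001, 0.274, 0.962, 0.0]
ft_force: [11.1, 2.3, -4.3]
grip_width: 0.0268
finger_force: 59.5
t 15.4 pos [ 0.4306 -0.3165  0.0924] yangle 58.17 zax [ 0.003 -0.    -1.   ] shift cm [-0.63 -0.08  1.04]
[(array([ 0.437, -0.318,  0.113]), 0.37)]
```

The collar is lifted about 12 mm, and the forces match the spring. I'll swing along the arc, checking partway.

```bash
python3 -m creep '[[0,0,0,-0.45,0,-0.3,2],[0,0,0,-0.46,0,-0.27,2],[0,0,0,-0.48,0,-0.24,2],[0,0,0,-0.49,0,-0.21,2],[0,0,0,-0.51,0,-0.17,2],[0,0,0,-0.51,0,-0.16,2],[0,0,0,0,0,0,2]]'
python3 - <<'E'
from h import *
s=read_state(); d=np.array(s["tool_pos"])[:2]-[.4306,-.3165]; print("box dx,dy",d@[.8494,-.5277],d@[.5277,.8494],"dz",s["tool_pos"][2]-.0924, "F box", s["ft_force"][:2]@np.array([.8494,-.5277]),s["ft_force"][:2]@np.array([.5277,.8494]),s["ft_force"][2])
p=get_image("side"); print([(np.round(m["at"],3),m["confidence"]) for m in mark_of(p,"collar_grip")])
cv2.imwrite("pics/s5.png",cv2.resize(p["pixels"][150:310,260:450],None,fx=4,fy=3.75,interpolation=2))
E
```

```text
clock: 16.08
tool_pos: [0.4542, -0.3311, 0.1044]
ee_rot: [-0.001, 0.274, 0.962, 0.001]
ft_force: [1.0, 6.9, -9.0]
grip_width: 0.0264
finger_force: 59.5
box dx,dy 0.027777316822333465 4.879295090680484e-05 dz 0.012025162461293412 F box -2.805392989095926 6.3687260944606745 -9.02568166936484
[(array([ 0.456, -0.329,  0.12 ]), 0.61)]
```

View pics/s5.png

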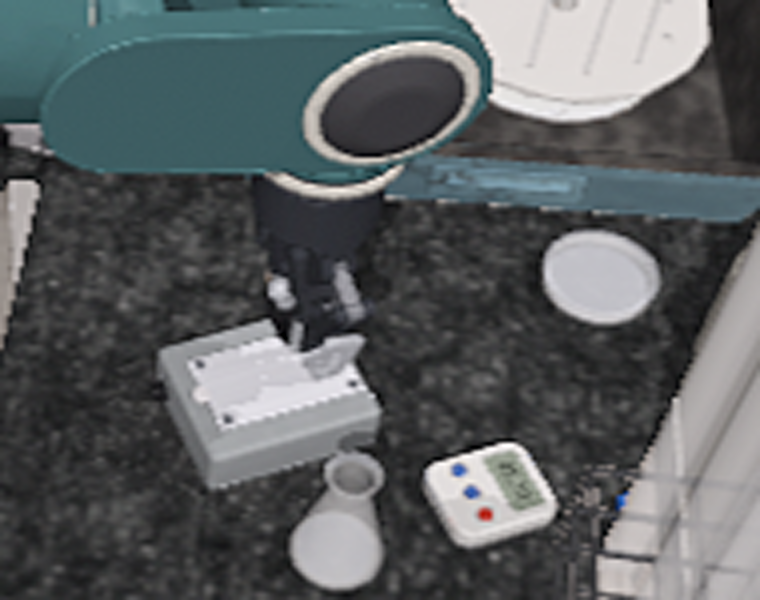

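The lever is following the fingers (collar seen at (305,300)), about halfway up. Continuing.

```bash
python3 -m creep '[[0,0,0,-0.52,0,-0.12,2],[0,0,0,-0.53,0,-0.08,2],[0,0,0,-0.53,0,-0.05,2],[0,0,0,-0.54,0,-0.02,2],[0,0,0,-0.54,0,0.02,2],[0,0,0,-0.53,0,0.05,2],[0,0,0,-0.53,0,0.08,2],[0,0,0,-0.52,0,0.12,2],[0,0,0,0,0,0,2]]'
python3 - <<'E'
from h import *
s=read_state(); d=np.array(s["tool_pos"])[:2]-[.4306,-.3165]; print("box dx,dy",d@[.8494,-.5277],d@[.5277,.8494],"dz",s["tool_pos"][2]-.0924, "F box", s["ft_force"][:2]@np.array([.8494,-.5277]),s["ft_force"][:2]@np.array([.5277,.8494]),s["ft_force"][2])
p=get_image("side"); print([(np.round(m["at"],3),m["confidence"]) for m in mark_of(p,"collar_grip")])
E
```

```text
clock: 16.93
tool_pos: [0.4906, -0.3537, 0.105]
ee_rot: [-0.001, 0.274, 0.962, 0.001]
ft_force: [1.3, 7.6, -2.0]
grip_width: 0.0263
finger_force: 59.0
box dx,dy 0.07057134448574305 5.563527883812478e-05 dz 0.012554149364691555 F box -2.8838942168672514 7.105627600993262 -1.9942550966751325
[(array([ 0.485, -0.349,  0.122]), 0.67)]
```

```bash
python3 -m creep '[[0,0,0,-0.51,0,0.08,2],[0,0,0,-0.51,0,0.15,2],[0,0,0,-0.49,0,0.2,2],[0,0,0,-0.48,0,0.23,2],[0,0,0,-0.46,0,0.26,2],[0,0,0,-0.45,0,0.28,2],[0,0,0,0,0,0,2],[0,0,0,0,0,0,2]]'
python3 - <<'E'
from h import *
s=read_state(); d=np.array(s["tool_pos"])[:2]-[.4306,-.3165]; print("box dx,dy",d@[.8494,-.5277],d@[.5277,.8494],"dz",s["tool_pos"][2]-.0924, "F box", s["ft_force"][:2]@np.array([.8494,-.5277]),s["ft_force"][:2]@np.array([.5277,.8494]),s["ft_force"][2])
p=get_image("side"); print([(np.round(m["at"],3),m["confidence"]) for m in mark_of(p,"collar_grip")])
E
```

```text
clock: 17.7
tool_pos: [0.5161, -0.3696, 0.095]
ee_rot: [0.001, 0.274, 0.962, 0.0]
ft_force: [4.4, 5.9, 9.7]
grip_width: 0.0256
finger_force: 58.5
box dx,dy 0.10064470934518271 1.536205679446583e-05 dz 0.0026230769254904085 F box 0.6212635127884479 7.385914251195235 9.71423267531993
[(array([ 0.51 , -0.362,  0.114]), 0.58), (array([ 0.465,  0.223, -0.001]), 0.42)]
```

Run:
```python
from h import *
p=get_image("side")
cv2.imwrite("pics/s6.png",cv2.resize(p["pixels"][195:275,290:390],None,fx=8,fy=7.5,interpolation=2))
C=cloud(p);bx=np.array([.8494,-.5277]);by=np.array([.5277,.8494]);o=np.array([.4466,-.3275])
for n in("top","wrist"):
    p=get_image(n);print(n,[(np.round(m["at"],3),m["confidence"]) for m in mark_of(p,"collar_grip")])
print(read_state()["ft_force"],read_state()["moment"])
```

```text
top []
wrist [(array([ 0.505, -0.362,  0.117]), 0.69)]
[3.35008127 5.73431263 9.06000884] [ 1.01013126 -0.35702082 -0.0476685 ]
```

View pics/s6.png

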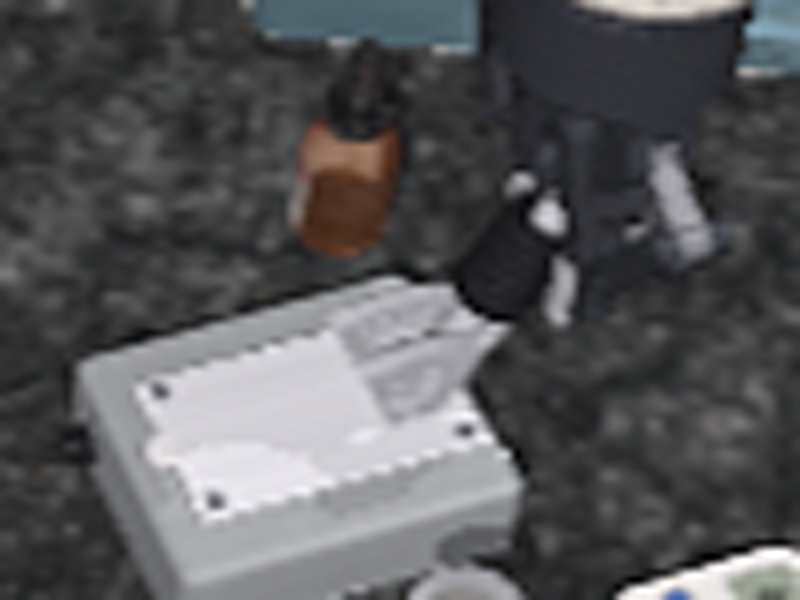

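The side view shows the lever nearly over, with the collar at (510,255) and the pads gripping its leading edge at (560,270). The lever lags the fingers slightly, so I'll push a bit further along the arc.

```bash
python3 -m creep '[[0,0,0,-0.25,0,0.17,2],[0,0,0,-0.25,0,0.17,2],[0,0,0,0,0,0,2]]'
python3 - <<'E'
from h import *
s=read_state(); d=np.array(s["tool_pos"])[:2]-[.4306,-.3165]; print("box dx,dy",d@[.8494,-.5277],d@[.5277,.8494],"dz",s["tool_pos"][2]-.0924, "F box", s["ft_force"][:2]@np.array([.8494,-.5277]),s["ft_force"][:2]@np.array([.5277,.8494]),s["ft_force"][2])
for n in("side","wrist"):
    p=get_image(n);print(n,[(np.round(m["at"],3),m["confidence"]) for m in mark_of(p,"collar_grip")])
E
```

```text
clock: 18.3
tool_pos: [0.5192, -0.3715, 0.0897]
ee_rot: [-0.001, 0.274, 0.962, 0.001]
ft_force: [0.1, 7.3, -4.6]
grip_width: 0.0255
finger_force: 59.0
box dx,dy 0.10432329265156372 1.589570768515613e-05 dz -0.00274029408042685 F box -3.710057299298589 6.235980605033414 -4.561970305066042
side [(array([ 0.51 , -0.359,  0.113]), 0.52)]
wrist [(array([ 0.506, -0.366,  0.109]), 0.66)]
```

Forces now look like the spring only. I'll lower the collar along the stem and check.

```bash
python3 -m creep '[[0,0,0,0.2,0,0.28,2],[0,0,0,0.2,0,0.28,2],[0,0,0,0.1,0,0.15,2],[0,0,0,0,0,0,2],[0,0,0,0,0,0,2]]'
python3 - <<'E'
from h import *
s=read_state(); d=np.array(s["tool_pos"])[:2]-[.4306,-.3165]; print("box dx,dy",d@[.8494,-.5277],d@[.5277,.8494],"dz",s["tool_pos"][2]-.0924, "F box", s["ft_force"][:2]@np.array([.8494,-.5277]),s["ft_force"][:2]@np.array([.5277,.8494]),s["ft_force"][2])
for n in("side","wrist"):
    p=get_image(n);print(n,[(np.round(m["at"],3),m["confidence"]) for m in mark_of(p,"collar_grip")])
E
```

```text
clock: 18.92
tool_pos: [0.5174, -0.3705, 0.0855]
ee_rot: [0.004, 0.274, 0.962, -0.001]
ft_force: [15.9, -3.1, 6.8]
grip_width: 0.0254
finger_force: 61.0
box dx,dy 0.10223534896359314 -9.315871665303504e-05 dz -0.006895396297826872 F box 15.185136709170353 5.756410739245105 6.764845932399804
side [(array([ 0.509, -0.364,  0.106]), 0.56)]
wrist [(array([ 0.503, -0.362,  0.104]), 0.74)]
```

```bash
python3 -m creep '[[0,0,0,0,0,0,4],[0,0,0,0,0,0,6],[0,0,0,0,0,0,6],[0,0,0,0,0,0,6],[0,0,0,0,0,-1,6],[0,0,0,0,0,-3,6],[0,0,0,0,0,-3,6],[0,0,0,0,0,-3,6],[0,0,0,0,0,-2,6],[0,0,0,0,0,0,6]]'
python3 - <<'E'
from h import *
bx=np.array([.8494,-.5277]);by=np.array([.5277,.8494]);o=np.array([.4466,-.3275]); s=read_state()
for n in("side","wrist"):
    p=get_image(n);print(n,[(np.round(m["at"],3),m["confidence"]) for m in mark_of(p,"collar_grip")])
    X=cloud(p)[(p["depth"]>0)]; d=X[:,:2]-o; b=np.c_[d@bx,d@by,X[:,2]]*1000
    if n=="wrist":
        cv2.imwrite("pics/w7.png",p["pixels"]); b=b[(abs(b[:,1])<25)&(b[:,0]>25)&(b[:,0]<130)]
        for z in range(80,160,6):
            q=b[abs(b[:,2]-z)<3]
            if len(q)>3: print(z,len(q),q.min(0).round(),q.max(0).round())
    else: cv2.imwrite("pics/s7.png",cv2.resize(p["pixels"][195:275,290:390],None,fx=8,fy=7.5,interpolation=2))
E
```

```text
clock: 19.95
tool_pos: [0.5158, -0.3706, 0.209]
ee_rot: [0.003, 0.274, 0.962, -0.001]
ft_force: [-0.1, -0.7, 0.8]
grip_width: 0.06
finger_force: 0.0
side [(array([ 0.477, -0.476,  0.002]), 0.47), (array([ 0.51 , -0.364,  0.104]), 0.45)]
wrist [(array([ 0.503, -0.361,  0.104]), 0.83)]
80 32 [45. -4. 77.] [48.  4. 82.]
86 158 [ 26. -14.  83.] [57. 14. 89.]
92 399 [ 25. -14.  89.] [62. 15. 95.]
98 193 [ 46. -14.  95.] [ 65.  14. 101.]
104 194 [ 50. -14. 101.] [ 68.  14. 107.]
110 213 [ 53. -14. 107.] [ 73.  14. 113.]
116 349 [ 56. -14. 113.] [ 87.  14. 119.]
122 525 [ 60. -13. 119.] [ 79.  13. 125.]
128 174 [ 64.  -7. 125.] [ 82.   8. 131.]
134 120 [ 77.  -5. 131.] [ 85.   6. 137.]
140 102 [ 80.  -6. 137.] [ 87.   6. 143.]
146 236 [ 83.  -7. 143.] [ 97.   7. 149.]
152 86 [ 86.  -4. 149.] [ 94.   6. 151.]
```

View pics/s7.png

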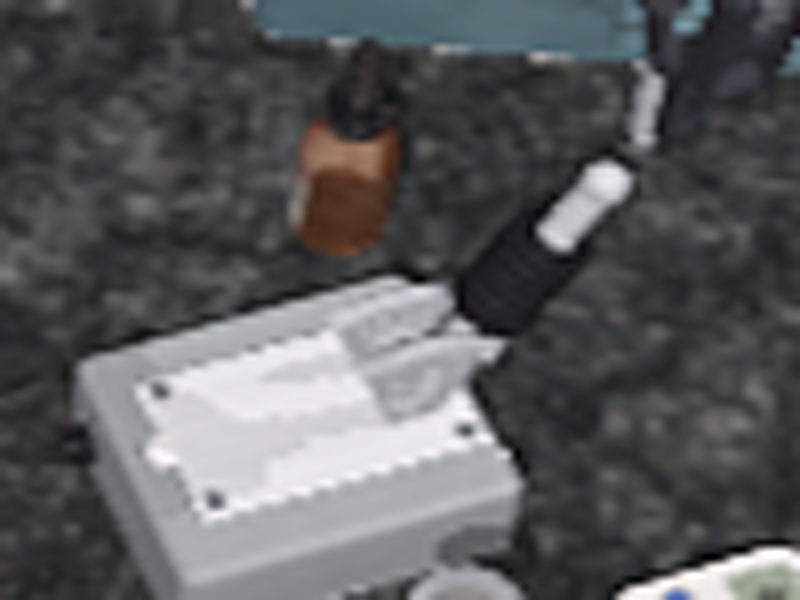

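The lever is released, leaning over at the far side at (560,230). I'll measure its angle and the collar seat more exactly.

Run:
```python
from h import *
from scipy.optimize import least_squares
bx=np.array([.8494,-.5277]);by=np.array([.5277,.8494]);o=np.array([.4466,-.3275])
p=get_image("wrist");X=cloud(p)[(p["depth"]>0)]; d=X[:,:2]-o; b=np.c_[d@bx,d@by,X[:,2]]*1000
b=b[(abs(b[:,1])<18)&(b[:,2]>96)&(b[:,2]<160)&(b[:,0]>30)&(b[:,0]<130)]
ball=b[b[:,2]>140]
f=least_squares(lambda c:np.linalg.norm(ball-c,axis=1)-7.5,[92,0,140],loss="soft_l1").x
a=np.arctan2(f[0]-30,f[2]-40);print("ball",f,"a",a,"toggle",.62+a,"r",np.hypot(f[0]-30,f[2]-40))
for a in(a,.55,.6):
    s=(b[:,0]-30)*np.sin(a)+(b[:,2]-40)*np.cos(a); t=(b[:,0]-30)*np.cos(a)-(b[:,2]-40)*np.sin(a)
    rad=np.hypot(t,b[:,1]); print([(k,int(np.percentile(rad[(s>k)&(s<k+2)],75))) for k in range(70,116,2) if ((s>k)&(s<k+2)).sum()>5])
```

```text
ball [ 90.76354784   0.26321404 142.48609881] a 0.5351792337966699 toggle 1.15517923379667 r 119.14532804355407
[(70, 14), (72, 14), (74, 14), (76, 14), (78, 14), (80, 14), (82, 14), (84, 14), (86, 14), (88, 14), (90, 13), (92, 11), (94, 6), (96, 6), (98, 6), (100, 6), (102, 6), (104, 6), (106, 6), (108, 6), (110, 6), (112, 6), (114, 6)]
[(70, 15), (72, 15), (74, 15), (76, 15), (78, 15), (80, 15), (82, 15), (84, 15), (86, 15), (88, 15), (90, 14), (92, 12), (94, 7), (96, 7), (98, 7), (100, 7), (102, 7), (104, 7), (106, 7), (108, 7), (110, 7), (112, 7), (114, 7)]
[(70, 18), (72, 18), (74, 18), (76, 18), (78, 18), (80, 19), (82, 19), (84, 19), (86, 19), (88, 19), (90, 17), (92, 12), (94, 12), (96, 12), (98, 12), (100, 12), (102, 12), (104, 13), (106, 12), (108, 12), (110, 13), (112, 13), (114, 13)]
```

The collar's top rim is at 94 mm, so it is home, and the toggle is about 1.155 rad. Handing in.

Run:
```python
from h import *
p=get_image("side"); print([(np.round(m["at"],3),round(m["confidence"],2)) for t in("bottle","timer","small_flask","dropper") for m in mark_of(p,t)[:1]])
print(close_job())
```

```text
[(array([ 0.598, -0.023,  0.046]), 0.88), (array([ 0.478, -0.475,  0.002]), 0.84), (array([ 0.38 , -0.423,  0.   ]), 0.95), (array([ 0.558, -0.268,  0.004]), 0.82)]
the job is handed in; nothing more can be done
None
```

The job is handed in, with no verdict returned: the bottle stands centred on the stirrer plate, the lever measures about 1.155 rad over (needs above 1.1), the collar is home, and the timer, small flask and dropper show no movement (the acid bottle wasn't in the final check).

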